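Check the tins for the squat paint pot

TASK

One of the two closed tins holds a squat paint pot, the other a tall one. Lift lids to see which tin has the squat pot, take that pot out and stand it upright in the round wooden holder. A lid you take off may be laid flat on the bare worktop, knob up, or put back on its tin.

Things in the scene. Friction and masses are not known exactly. Their poses are not given: they have to be found in the camera images.
- squat_pot: squat dark paint pot with a domed black cap, round, 33 mm diameter, 34 mm tall, about 0.06 kg; grip it round the body. It stands upright inside one of the two closed tins, within 10 mm of the tin's centre; which tin varies. Origin at the centre of its underside, z up. The other tin holds a tall paint pot, 29 mm diameter, 52 mm tall.
- lid_1: loose aluminium lid, 0.09 kg, at first centred on one of the tins: plate 126 mm diameter, 6 mm thick, under it a 106 mm plug, 4 mm deep, loose in the tin's mouth (6 mm play); on top a dark knob, 25 mm diameter. Origin at the centre of the plug's underside, z up: plate top at 10 mm, knob from 10 to 39 mm, thickest from 20 to 34 mm. Origin at 56 mm on a tin, 0 on the worktop.
- lid_2: the lid of the other tin, exactly like lid_1. The two tins are alike and fixed to the worktop: plain round aluminium, 126 mm outer diameter at the rim, 60 mm high, inside diameter 115 mm, floor 3 mm thick.
- holder_seat (a point): centre of the inner floor of the low round wooden pot holder, fixed to the worktop, nearest the robot: 72 mm outer diameter, 14 mm high, floor 5 mm above the worktop (this point), mouth 52 mm wide
There are look-alikes about, which are no part of the job. Of the things shaped like the part that bears holder_seat, the wooden one is meant.

How it is judged:
At the end, for the whole second after the job is handed in: The squat pot stands upright (within 10 degrees) and at rest on the floor of the wooden holder (within 5 mm in height), within 15 mm of its centre; each lid lies at rest, knob up and level within 10 degrees, either on the worktop (origin below 15 mm) or on a tin (origin 48 to 66 mm high) (horizontal distance between squat_pot and holder_seat below 0.015 m and z of squat_pot in the frame of holder_seat below 0.005 m and angle between each of squat_pot, lid_1, lid_2's own z axis and vertical below 0.17 rad and linear speed of each of squat_pot, lid_1, lid_2 below 0.02 m/s and (height (world z) of lid_1 below 0.015 m or height (world z) of lid_1 between 0.048 and 0.066 m) and (height (world z) of lid_2 below 0.015 m or height (world z) of lid_2 between 0.048 and 0.066 m)); the robot touches nothing.
It also fails if it takes over 67 s, if anything falls off the work surface, if the arm or the gripper's body presses on something with over 40 N, if the wrist force passes 120 N, or if a joint passes its speed limit or range.

ROBOT

A 7-joint arm with a two-finger parallel gripper is mounted at the origin on a cart in front of the work surface, level with it; the furniture and walls round the work are solid. World frame = base frame: x ahead of the robot, y to its left, z up, the work surface at z = 0. Lengths are in m, angles in rad, forces in N, time in s.
With the tool pointing down it reaches from about 0.4 to 0.85 m from the base axis. Payload 4.4 kg.
Tool frame: the origin (TCP) lies midway between the tips of the shut fingers; the grasp point (between the pads) lies arm.grip_point_offset behind it (arm.grip_point_offset is the distance from the TCP to the grasp point, in m); z points along the fingers, y is the line along which they close (so a half turn about z gives the same grasp; the last joint's range is limited). The gripper opens to 94 mm and grips with 3 to 60 N. Pads are 16 mm wide; open, the fingers measure 119 mm over their backs; the gripper's body (75 mm by 177 mm) begins 78 mm behind the grasp point.
Start: joints at [-1.331, 0.628, 0.038, 1.517, -0.027, 0.996, -0.02], TCP at [0.196, 0.62, 0.205] pointing down, gripper open.
Joint ranges: [-3.06, 3.06], [-0.37, 2.12], [-1.25, 1.32], [0.18, 2.47], [-1.1, 4.24], [0.23, 1.98], [-2.94, 2.94]. Speed limits (rad/s): [2.57, 2.57, 3.14, 3.14, 3.14, 3.14, 3.14].

INTERFACE

Orientations are given as a unit quaternion [x, y, z, w].
In Python, from station import read_state, eyes, workorder, search_frame, regions_of, spot_point, arm gives the robot as it stands.
- The arm moves only by the tool send_rows, never from a script. Its argument "motion" is a list of rows, each a list of 3 entries, a list of its own where there are three numbers: the shift along the world's x, y, z scaled (see below), then the turn, a rotation vector about the world's x, y, z scaled (see below), then the closure, from 0 (fully open) to 1 (shut). A call has 1 to 12 rows; each row is the pose to reach, as a shift and turn from the pose commanded when the call began, turning the shorter way round; what a row does not reach only later rows make up. The controller multiplies each number of a shift by 0.3 m and each number of a turn by pi rad. A row lasts 1/12 s, in which the tool goes at most 41.7 mm and 7.16 degrees, less where a joint would pass 70% of its speed; a pose out of reach is approached as far as the arm can. A call with a number of a shift or a turn outside -1 to 1 is refused whole. A call with a gripper value outside its range is refused whole. The fingers move at their own pace and stop on an object; the grip force is fixed at half the most. Time passes only in rows, so rows that repeat a pose let the fingers close. It gives the time, the measured TCP pose, the force, the opening and the grip force at its end, in the units of the state.
- read_state(): the state, without advancing time (a new reading comes with each control period).
- eyes.read_camera(name): name is "scene" or "top"; returns the picture (420x560x3 uint8, red, green, blue); there is no depth.
- eyes.camera_info(name): a dict with "intrinsics" (3x3 intrinsics, pixels), "dist" ([k1, k2, p1, p2, k3] as OpenCV has them; the pictures are not rectified), "T" (4x4, takes a point from camera to world coordinates). Camera axes: x right, y down, z forward; pixel columns grow to the right and rows downward; lengths in m; the calibration is good to about 2 mm. A picture is of the moment at which its call begins. camera_info takes no time and is no camera call.
- workorder.hand_in(): hands the job in; it is judged then, once.
Trained networks look in the newest picture that a camera, given by its name, has taken for a name from the list of things; names that differ only in an ending like _2 or _b are one class to them, and where a whole thing is asked for, a point or a joint stands for the part that bears it (a point fixed in the world has none). Each returns a list of dicts, best first, with "confidence" (0 to 1); they miss things now and then, are a little off and sometimes report something else, mostly with a low value. They report only what shows in the picture. A call takes as long as a camera call. They do not tell look-alikes from the thing itself.
- search_frame(query, camera): "box" ([left, top, right, bottom] in pixels, round what is visible of it).
- regions_of(query, camera): "pixels" (420x560 bool, what is visible of it) and "box" ([left, top, right, bottom] in pixels, round what is visible of it).
- spot_point(query, camera): "at" ([column, row] in pixels: a listed point, or the origin of a listed thing).
The state is a dict: "time": time; "joint_positions": joint angles; "qd": joint speeds; "joint_torque": joint torques, N m; "ee_pos": TCP position; "eef_rot": TCP orientation; "force": force on the tool from outside, world axes, zero at the start; "ft_torque": the same for the moment, N m; "grip_width": opening from 0.0 (shut) to 1.0 (fully open); "grip_force": force on a finger pad.
Only numpy, scipy, OpenCV 4.12 (cv2) and the standard library are available. Lean on these libraries where they do the work, as an engineer would, in place of code of your own. Each camera call takes 0.05 s, during which the arm holds its last target. There are 200 camera calls.

## Working session

There is one attempt and no reset: what is moved stays moved. The work goes in short steps, Python scripts to look and compute and a tool call to move; the robot and the scene stay as the last step left them, time stands still between calls to the robot, and variables do not carry over. Pictures are saved under pics/ and viewed, at most 10 in all, crops included, and the job is handed in when it is done.

Besides the shell and the picture viewer there is one more tool, called as a command line: name --argument value ..., lists and objects as JSON in quotes. send_rows: Moves the arm, as the interface text tells. Its arguments: {"type":"object","properties":{"motion":{"type":"array","items":{"type":"array"}}},"required":["motion"]}

```bash
mkdir -p pics; ls
cat > h.py <<'E'
import numpy as np, cv2
from station import *
def px2w(cam,uv,z):
    i=eyes.camera_info(cam);T=np.array(i["T"]);K=np.array(i["intrinsics"],float);d=np.array(i["dist"],float)
    p=cv2.undistortPoints(np.array([[uv]],float),K,d)[0,0]
    r=T[:3,:3]@np.array([p[0],p[1],1]);o=T[:3,3]
    return o+r*(z-o[2])/r[2]
def snap(cam,f):
    im=eyes.read_camera(cam);cv2.imwrite(f,im[:,:,::-1]);return im
E
python3 - <<'E'
from h import *
a=snap("top","pics/t0.png");b=snap("scene","pics/s0.png")
for c in("top","scene"):
    print(c,np.array(eyes.camera_info(c)["T"]).round(3).tolist())
    for q,z in(("lid_1",.056),("holder_seat",.005),("squat_pot",.0)):
        for r in spot_point(q,c): print(q,r["confidence"],r["at"],px2w(c,r["at"],z).round(4))
print(read_state(),arm.grip_point_offset)
cv2.imwrite("pics/both.png",cv2.resize(np.vstack([a,b]),(800,1200))[:,:,::-1])
E
```

```text
pics
top [[-0.018, -0.996, 0.088, 0.457], [-0.999, 0.021, 0.028, -0.089], [-0.03, -0.087, -0.996, 0.927], [0.0, 0.0, 0.0, 1.0]]
lid_1 0.89 [205.7, 190.3] [0.5849 0.0781 0.056 ]
lid_1 0.78 [352.2, 179.3] [ 0.5998 -0.2049  0.056 ]
holder_seat 0.82 [204.5, 282.2] [0.4056 0.0912 0.005 ]
holder_seat 0.81 [262.7, 269.3] [ 0.4296 -0.0267  0.005 ]
scene [[0.805, -0.337, 0.488, 0.094], [-0.593, -0.428, 0.682, -0.701], [-0.021, -0.839, -0.544, 0.556], [0.0, 0.0, 0.0, 1.0]]
holder_seat 0.77 [302.3, 212.7] [ 0.5938 -0.0653  0.005 ]
holder_seat 0.7 [227.9, 232.6] [ 0.4289 -0.0282  0.005 ]
holder_seat 0.55 [194.1, 211.8] [0.4084 0.0845 0.005 ]
{'time': 0.4, 'joint_positions': array([-1.33078933,  0.62856171,  0.03848788,  1.51756693, -0.02697326,
        0.99630588, -0.02000819]), 'qd': array([ 0.00066316, -0.00094108, -0.00112883, -0.00244495,  0.00065031,
        0.00083532,  0.00033408]), 'joint_torque': array([-1.47971106e-03, -5.49020469e+01,  1.14090521e+00, -1.86662507e+01,
       -5.24180825e-02,  1.81096414e-02,  9.61881642e-05]), 'ee_pos': array([0.19563877, 0.61974739, 0.20531982]), 'eef_rot': array([ 1.52314635e-01,  9.88332042e-01, -1.59681751e-04, -2.69709829e-05]), 'force': array([-0.21456715, -0.30515203, -0.71557484]), 'ft_torque': array([-0.00961185, -0.0019956 , -0.01489627]), 'grip_force': 0.0, 'grip_width': 1.0013558637320596} 0.0188
```

View pics/t0.png

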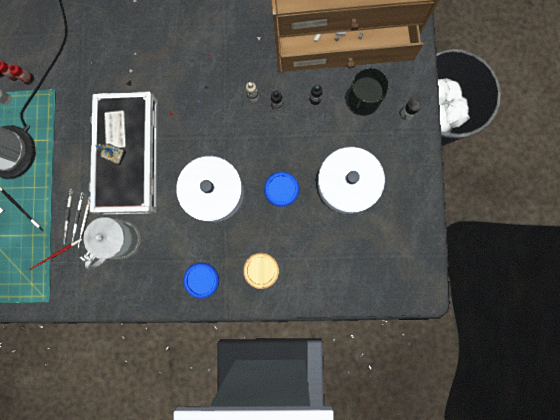

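View pics/s0.png

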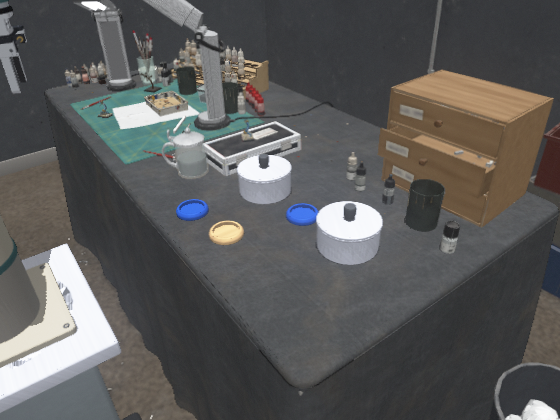

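Top view: tins with lids at (209,188) and (351,180). Holder look-alikes are blue at (202,281), blue at (281,189) and wooden at (262,270); I choose the wooden one. In the scene view the wooden holder is at (227,232), the blue ones at (192,210) and (302,214), and the loose bottles near (360,175) are not the pot. Next I'll measure precisely and check a close crop.

Run:
```python
from h import *
im=cv2.imread("pics/t0.png");sc=cv2.imread("pics/s0.png")
cv2.imwrite("pics/crop.png",cv2.resize(im[150:320,160:400],(720,510),interpolation=cv2.INTER_CUBIC))
g=cv2.cvtColor(im,cv2.COLOR_BGR2GRAY)
def dark(img,c,r,th):
    m=np.zeros(img.shape,np.uint8);cv2.circle(m,c,r,1,-1);ys,xs=np.where((img<th)&(m>0));return xs.mean(),ys.mean(),len(xs)
for c in((207,186),(352,178)):
    k=dark(g,c,14,110);print("knob top",k,px2w("top",k[:2],.085))
gs=cv2.cvtColor(sc,cv2.COLOR_BGR2GRAY)
for c in((264,161),(350,212)):
    k=dark(gs,c,10,110);print("knob scene",k,px2w("scene",k[:2],.082))
for cam in("top","scene"):
    eyes.read_camera(cam)
    for q,z in(("lid_1",.066),("holder_seat",.014)):
        for r in regions_of(q,cam):
            ys,xs=np.where(r["pixels"])
            print(cam,q,r["confidence"],r["box"],px2w(cam,(xs.mean(),ys.mean()),z).round(4))
# wooden disc from colour
hsv=cv2.cvtColor(im,cv2.COLOR_BGR2HSV);m=np.zeros(g.shape,bool);m[245:295,238:288]=1
ys,xs=np.where(m&(hsv[...,1]>60)&(hsv[...,0]<30)&(hsv[...,2]>120));print("wood",xs.mean(),ys.mean(),px2w("top",(xs.mean(),ys.mean()),.011))
```

```text
knob top (np.float64(207.02739726027397), np.float64(186.32876712328766), 73) [0.58806409 0.07003024 0.085     ]
knob top (np.float64(351.5882352941176), np.float64(177.25), 68) [ 0.59892183 -0.20006256  0.085     ]
knob scene (np.float64(263.8888888888889), np.float64(160.8989898989899), 99) [0.58442722 0.06343357 0.082     ]
knob scene (np.float64(349.1085271317829), np.float64(213.68217054263565), 129) [ 0.59035808 -0.21036887  0.082     ]
top lid_1 0.98 [171.8, 154.0, 243.8, 218.7] [0.5879 0.0707 0.066 ]
top lid_1 0.9 [318.2, 146.9, 385.5, 211.9] [ 0.598  -0.2024  0.066 ]
top holder_seat 0.85 [264.9, 171.3, 298.4, 208.1] [ 0.5901 -0.0673  0.014 ]
top holder_seat 0.74 [242.5, 250.4, 279.3, 285.3] [ 0.4272 -0.023   0.014 ]
top holder_seat 0.72 [186.1, 264.7, 220.5, 296.1] [0.4104 0.0972 0.014 ]
scene lid_1 0.91 [315.3, 201.8, 381.6, 242.8] [ 0.591  -0.2099  0.066 ]
scene lid_1 0.72 [235.4, 152.6, 289.5, 184.5] [0.582  0.0604 0.066 ]
scene holder_seat 0.65 [290.3, 200.4, 322.1, 226.6] [ 0.5826 -0.0795  0.014 ]
scene holder_seat 0.64 [207.2, 222.9, 242.9, 244.9] [ 0.4201 -0.0359  0.014 ]
scene holder_seat 0.57 [176.9, 199.5, 209.6, 219.6] [0.4032 0.0837 0.014 ]
wood 260.61094819159337 270.3988269794721 [ 0.42763368 -0.02290619  0.011     ]
```

View pics/crop.png

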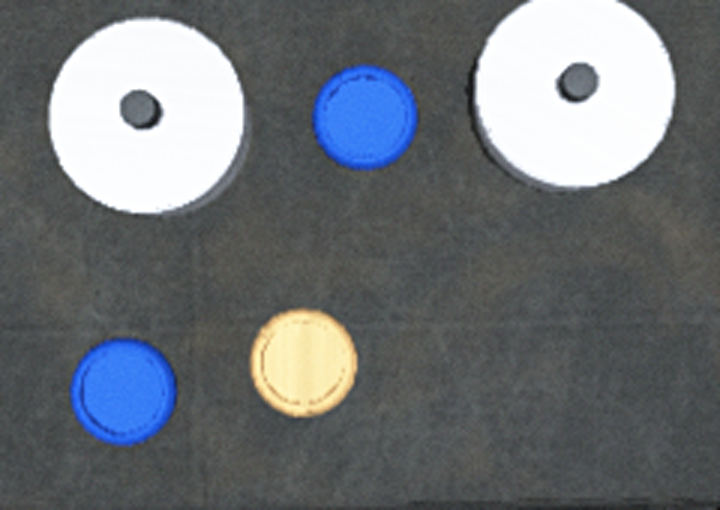

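send_rows --motion '[[[0.5, -0.867, 0], [0, 0, 0], 0], [[0.5, -0.867, 0], [0, 0, 0], 0], [[0.5, -0.867, 0], [0, 0, 0], 0], [[0.5, -0.867, 0], [0, 0, 0], 0], [[0.5, -0.867, 0], [0, 0, 0], 0], [[0.5, -0.867, 0], [0, 0, 0], 0], [[0.5, -0.867, 0], [0, 0, 0], 0], [[0.5, -0.867, 0], [0, 0, 0], 0], [[0.5, -0.867, 0], [0, 0, 0], 0]]'

```text
time: 1.45
ee_pos: [0.3479, 0.3565, 0.2059]
eef_rot: [0.156, 0.988, -0.0, 0.001]
force: [-0.3, 1.0, -0.5]
grip_width: 0.998
grip_force: 0.0
```

send_rows --motion '[[[0.803, -0.97, 0], [0, 0, 0], 0], [[0.803, -0.97, 0], [0, 0, 0], 0], [[0.803, -0.97, 0], [0, 0, 0], 0], [[0.803, -0.97, 0], [0, 0, 0], 0], [[0.803, -0.97, 0], [0, 0, 0], 0], [[0.803, -0.97, 0], [0, 0, 0], 0], [[0.803, -0.97, 0], [0, 0, 0], 0], [[0.803, -0.97, 0], [0, 0, 0], 0], [[0.803, -0.97, 0], [0, 0, 0], 0], [[0.803, -0.97, 0], [0, 0, 0], 0], [[0.803, -0.97, 0], [0, 0, 0], 0], [[0.803, -0.97, 0], [0, 0, 0], 0]]'

```text
time: 2.45
ee_pos: [0.5862, 0.0715, 0.205]
eef_rot: [0.151, 0.988, 0.001, -0.001]
force: [-0.3, -0.2, -0.1]
grip_width: 0.999
grip_force: 0.0
```

send_rows --motion '[[[0, 0, -0.12], [0, 0, 0], 0], [[0, 0, -0.24], [0, 0, 0], 0], [[0, 0, -0.36], [0, 0, 0], 0], [[0, 0, -0.453], [0, 0, 0], 0], [[0, 0, -0.453], [0, 0, 0], 0.3], [[0, 0, -0.453], [0, 0, 0], 1], [[0, 0, -0.453], [0, 0, 0], 1], [[0, 0, -0.453], [0, 0, 0], 1], [[0, 0, -0.453], [0, 0, 0], 1], [[0, 0, -0.453], [0, 0, 0], 1], [[0, 0, -0.453], [0, 0, 0], 1], [[0, 0, -0.453], [0, 0, 0], 1]]'

```text
time: 3.45
ee_pos: [0.5866, 0.0688, 0.0698]
eef_rot: [0.152, 0.988, 0.0, 0.0]
force: [-0.4, -0.7, 0.5]
grip_width: 0.468
grip_force: 0.0
```

send_rows --motion '[[[0, 0, 0], [0, 0, 0], 1], [[0, 0, 0], [0, 0, 0], 1], [[0, 0, 0], [0, 0, 0], 1], [[0, 0, 0], [0, 0, 0], 1], [[0, 0, 0], [0, 0, 0], 1], [[0, 0, 0], [0, 0, 0], 1]]'

```text
time: 3.95
ee_pos: [0.5867, 0.069, 0.0697]
eef_rot: [0.152, 0.988, 0.0, 0.0]
force: [0.1, 1.9, 0.1]
grip_width: 0.254
grip_force: 30.0
```

send_rows --motion '[[[0, 0, 0.06], [0, 0, 0], 1], [[0, 0, 0.18], [0, 0, 0], 1], [[0, 0, 0.3], [0, 0, 0], 1], [[-0.05, -0.07, 0.35], [0, 0, 0], 1], [[-0.505, -0.78, 0.35], [0, 0, 0], 1], [[-0.505, -0.78, 0.35], [0, 0, 0], 1], [[-0.505, -0.78, 0.35], [0, 0, 0], 1], [[-0.505, -0.78, 0.35], [0, 0, 0], 1], [[-0.505, -0.78, 0.35], [0, 0, 0], 1], [[-0.505, -0.78, 0.35], [0, 0, 0], 1], [[-0.505, -0.78, 0.35], [0, 0, 0], 1], [[-0.505, -0.78, 0.35], [0, 0, 0], 1]]'

```text
time: 4.95
ee_pos: [0.433, -0.1681, 0.1746]
eef_rot: [0.156, 0.988, -0.0, -0.001]
force: [0.6, -0.1, -1.0]
grip_width: 0.253
grip_force: 30.0
```

Run:
```python
from h import *
snap("top","pics/t1.png")
for q in("squat_pot","lid_1"):
  for r in search_frame(q,"top"): print(q,r)
s=read_state();print(s["grip_width"],s["ee_pos"])
```

```text
lid_1 {'box': [318.6, 144.8, 385.0, 211.5], 'confidence': 0.67}
0.2525195385159403 [ 0.43597787 -0.1639375   0.17456102]
```

View pics/t1.png

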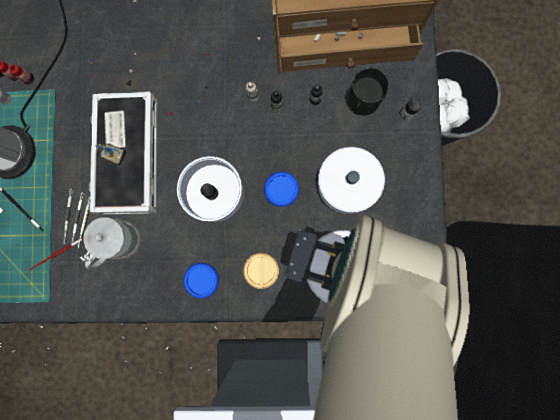

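The left tin is open, with a dark pot at (209,191). I'll put the lid down and look closer.

send_rows --motion '[[[0, 0, -0.12], [0, 0, 0], 1], [[0, 0, -0.24], [0, 0, 0], 1], [[0, 0, -0.36], [0, 0, 0], 1], [[0, 0, -0.46], [0, 0, 0], 1], [[0, 0, -0.51], [0, 0, 0], 1], [[0, 0, -0.533], [0, 0, 0], 1], [[0, 0, -0.533], [0, 0, 0], 1]]'

```text
time: 5.68
ee_pos: [0.4354, -0.1631, 0.0135]
eef_rot: [0.151, 0.989, 0.001, -0.001]
force: [0.9, 0.2, -0.7]
grip_width: 0.251
grip_force: 30.0
```

Run:
```python
from h import *
a=snap("top","pics/t2.png")[155:225,170:250];b=snap("scene","pics/s2.png")[140:210,225:305]
for c in("top","scene"):
  for r in search_frame("squat_pot",c): print(c,r)
f=lambda x:cv2.resize(x,(400,350),interpolation=cv2.INTER_CUBIC)
x=np.clip(np.hstack([f(a),f(b)]).astype(float)*1.3,0,255)
cv2.imwrite("pics/z2.png",x.astype(np.uint8)[:,:,::-1])
```

```text
(no output)
```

View pics/z2.png

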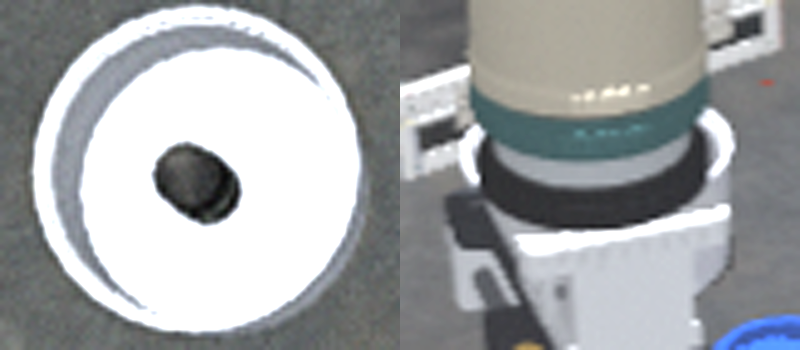

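Run:
```python
from h import *
g=cv2.cvtColor(cv2.imread("pics/t2.png"),cv2.COLOR_BGR2GRAY)[170:212,188:232]
n,l,st,ce=cv2.connectedComponentsWithStats((g<115).astype(np.uint8))
i=l[191-170,209-188];c=np.argwhere(l==i)[:,::-1].astype(np.float32)
print("obs",len(c),cv2.minAreaRect(c+[188,170]),)
I=eyes.camera_info("top");T=np.linalg.inv(np.array(I["T"]))
K=np.array(I["intrinsics"],float);d=np.array(I["dist"],float)
for D,H,zc in((.033,.034,.018),(.029,.052,.029)):
    x,y=px2w("top",ce[i]+[188,170],zc)[:2];P=[]
    for z,r in((.003,D/2),(.003+H*.8,D/2),(.003+H,D/4)):
        for t in np.linspace(0,6.28,40):P.append([x+r*np.cos(t),y+r*np.sin(t),z])
    p=cv2.projectPoints(np.array(P),T[:3,:3],T[:3,3],K,d)[0].astype(np.float32)
    h=cv2.convexHull(p);print(D,x,y,cv2.contourArea(h),cv2.minAreaRect(h))
```

```text
Traceback (most recent call last):
cv2.error: OpenCV(4.12.0) /io/opencv/modules/imgproc/src/convhull.cpp:143: error: (-215:Assertion failed) total >= 0 && (depth == CV_32F || depth == CV_32S) in function 'convexHull'
```

Run:
```python
from h import *
g=cv2.cvtColor(cv2.imread("pics/t2.png"),cv2.COLOR_BGR2GRAY)[170:212,188:232]
n,l,st,ce=cv2.connectedComponentsWithStats((g<115).astype(np.uint8))
i=l[191-170,209-188];c=np.argwhere(l==i)[:,::-1].astype(np.float32)
print("obs",len(c),ce[i]+[188,170],cv2.minAreaRect(c))
I=eyes.camera_info("top");T=np.linalg.inv(np.array(I["T"]))
K=np.array(I["intrinsics"],float);d=np.array(I["dist"],float)
for D,H,zc in((.033,.034,.018),(.029,.052,.029)):
    x,y=px2w("top",ce[i]+[188,170],zc)[:2];P=[]
    for z,r in((.003,D/2),(.003+H*.8,D/2),(.003+H,D/4)):
        for t in np.linspace(0,6.28,40):P.append([x+r*np.cos(t),y+r*np.sin(t),z])
    p=cv2.projectPoints(np.array(P),T[:3,:3],T[:3,3],K,d)[0].astype(np.float32)
    h=cv2.convexHull(p);print(D,x,y,cv2.contourArea(h),cv2.minAreaRect(h))
```

```text
obs 200 [208.935 191.205] ((20.750001907348633, 21.25), (16.970561981201172, 13.435029029846191), 45.0)
0.033 0.588461211861795 0.07879692393423858 255.41251469554845 ((208.89620971679688, 191.30950927734375), (19.099822998046875, 16.552059173583984), 40.70515060424805)
0.029 0.5868691821004484 0.07677231400491603 229.65330855897628 ((209.1538848876953, 191.56227111816406), (18.929744720458984, 14.781877517700195), 40.71677780151367)
```

send_rows --motion '[[[0, 0, 0], [0, 0, 0], 0], [[0, 0, 0], [0, 0, 0], 0], [[0, 0, 0], [0, 0, 0], 0], [[0, 0, 0], [0, 0, 0], 0], [[0, 0, 0.13], [0, 0, 0], 0], [[0, 0, 0.26], [0, 0, 0], 0], [[0, 0, 0.39], [0, 0, 0], 0], [[0.2, -0.04, 0.45], [0, 0, 0], 0], [[0.543, -0.12, 0.45], [0, 0, 0], 0], [[0.543, -0.12, 0.45], [0, 0, 0], 0], [[0.543, -0.12, 0.45], [0, 0, 0], 0], [[0.543, -0.12, 0.45], [0, 0, 0], 0]]'

```text
time: 6.88
ee_pos: [0.6063, -0.2024, 0.1505]
eef_rot: [0.152, 0.988, -0.0, 0.005]
force: [1.1, 0.5, 0.4]
grip_width: 1.0
grip_force: 0.0
```

Run:
```python
from h import *
b=snap("scene","pics/s3.png")
for c in("scene",):
  for r in search_frame("squat_pot",c): print(c,r)
```

```text
(no output)
```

View pics/s3.png

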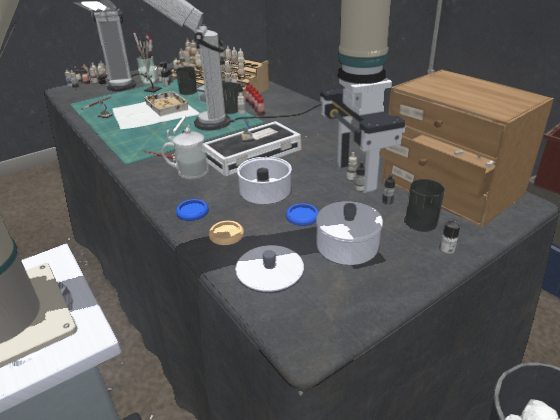

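Scene view: lid 1 lies flat knob-up at (270,268), and the open tin shows a cap at (262,174). I'll compare the cap's height with both pots and check the pose.

Run:
```python
from h import *
I=eyes.camera_info("scene");T=np.linalg.inv(np.array(I["T"]))
P=np.array([[.587,.0775,.037],[.587,.0775,.055],[.587,.069,.06]])
print(cv2.projectPoints(P,T[:3,:3],T[:3,3],np.array(I["intrinsics"],float),np.array(I["dist"],float))[0][:,0])
g=cv2.cvtColor(cv2.imread("pics/s3.png"),cv2.COLOR_BGR2GRAY)[160:195,245:285]
n,l,st,ce=cv2.connectedComponentsWithStats((g<90).astype(np.uint8));print(st+[245,160,0,0,0])
print(read_state()["ee_pos"])
```

```text
[[262.32021176 175.44825143]
 [261.94885869 168.69840573]
 [263.89925202 168.17675461]]
[[ 245  160   40   35 1274]
 [ 257  168   11   13  126]]
[ 0.5986716  -0.2012451   0.14901142]
```

The cap top is at row 168 and the blob is 11 px wide, so this is the tall pot. The squat pot must be in the right tin.

send_rows --motion '[[[0, 0, -0.13], [0, 0, 0], 0.2], [[0, 0, -0.267], [0, 0, 0], 0.5], [[0, 0, -0.267], [0, 0, 0], 1], [[0, 0, -0.267], [0, 0, 0], 1], [[0, 0, -0.267], [0, 0, 0], 1], [[0, 0, -0.267], [0, 0, 0], 1], [[0, 0, -0.267], [0, 0, 0], 1], [[0, 0, -0.267], [0, 0, 0], 1], [[0, 0, -0.267], [0, 0, 0], 1], [[0, 0, -0.267], [0, 0, 0], 1], [[0, 0, -0.267], [0, 0, 0], 1], [[0, 0, -0.267], [0, 0, 0], 1]]'

```text
time: 7.98
ee_pos: [0.598, -0.2012, 0.0697]
eef_rot: [0.152, 0.988, 0.0, -0.0]
force: [-0.0, -0.6, 1.5]
grip_width: 0.248
grip_force: 30.0
```

send_rows --motion '[[[0, 0, 0], [0, 0, 0], 1], [[0, 0, 0], [0, 0, 0], 1], [[0, 0, 0], [0, 0, 0], 1], [[0, 0, 0], [0, 0, 0], 1], [[0, 0, 0.06], [0, 0, 0], 1], [[0, 0, 0.18], [0, 0, 0], 1], [[0, 0, 0.3], [0, 0, 0], 1], [[0, 0, 0.3], [0, 0, 0], 1]]'

```text
time: 8.65
ee_pos: [0.6023, -0.203, 0.1662]
eef_rot: [0.152, 0.988, -0.001, 0.006]
force: [0.3, -0.9, -0.9]
grip_width: 0.252
grip_force: 30.0
```

send_rows --motion '[[[-0.038, 0.9, 0], [0, 0, 0], 1], [[-0.038, 0.9, 0], [0, 0, 0], 1], [[-0.038, 0.9, 0], [0, 0, 0], 1], [[-0.038, 0.9, 0], [0, 0, 0], 1], [[-0.038, 0.9, 0], [0, 0, 0], 1], [[-0.038, 0.9, 0], [0, 0, 0], 1], [[-0.038, 0.9, 0], [0, 0, 0], 1], [[-0.038, 0.9, 0], [0, 0, 0], 1], [[-0.038, 0.9, -0.1], [0, 0, 0], 1], [[-0.038, 0.9, -0.2], [0, 0, 0], 1], [[-0.038, 0.9, -0.2], [0, 0, 0], 1], [[-0.038, 0.9, -0.2], [0, 0, 0], 1]]'

```text
time: 9.65
ee_pos: [0.5852, 0.0676, 0.0983]
eef_rot: [0.153, 0.988, -0.001, -0.002]
force: [0.3, -0.7, -0.8]
grip_width: 0.251
grip_force: 30.0
```

Run:
```python
from h import *
t=snap("top","pics/t4.png")
for q in("squat_pot","lid_1"):
  for r in regions_of(q,"top"): ys,xs=np.where(r["pixels"]);print(q,r["confidence"],r["box"],xs.mean(),ys.mean())
print(read_state()["ee_pos"])
s=snap("scene","pics/s4.png")[135:265,200:400]
x=np.vstack([cv2.resize(t[140:230,160:400],(640,240)),cv2.resize(s,(540,351))[:, :540].copy() if 0 else cv2.resize(s,(640,350))])
cv2.imwrite("pics/z4.png",x[:,:,::-1])
```

```text
squat_pot 0.76 [339.9, 173.0, 356.9, 193.9] 346.9916317991632 182.68619246861925
squat_pot 0.54 [301.4, 233.3, 365.0, 294.5] 332.75207434450715 264.5489545303684
lid_1 0.84 [176.7, 154.1, 235.2, 221.2] 205.06802721088437 201.5801749271137
lid_1 0.81 [299.6, 234.6, 362.3, 295.2] 332.5056068601583 264.69689973614777
[0.58786757 0.06827229 0.10109318]
```

View pics/z4.png

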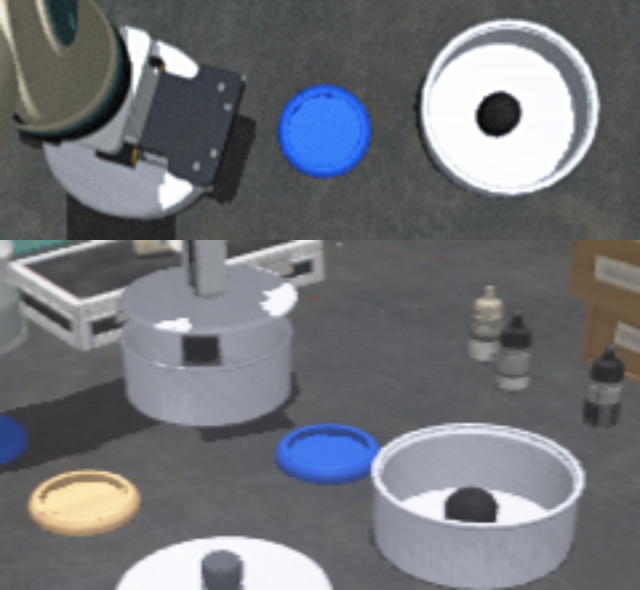

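The picture confirms it: the right tin shows the low domed pot (top view pixel about (347,183)), and the lid hovers centred over the left tin. Lowering the lid.

send_rows --motion '[[[0, 0.002, -0.03], [0, 0, 0], 1], [[0, 0.002, -0.06], [0, 0, 0], 1], [[0, 0.002, -0.085], [0, 0, 0], 1], [[0, 0.002, -0.1], [0, 0, 0], 1], [[0, 0.002, -0.1], [0, 0, 0], 1], [[0, 0.002, -0.1], [0, 0, 0], 1]]'

```text
time: 10.35
ee_pos: [0.5859, 0.0694, 0.0693]
eef_rot: [0.152, 0.988, -0.0, -0.001]
force: [-0.7, -0.5, 2.1]
grip_width: 0.254
grip_force: 30.0
```

send_rows --motion '[[[0, 0, 0], [0, 0, 0], 0], [[0, 0, 0], [0, 0, 0], 0], [[0, 0, 0], [0, 0, 0], 0], [[0, 0, 0], [0, 0, 0], 0], [[0, 0, 0.13], [0, 0, 0], 0], [[0, 0, 0.26], [0, 0, 0], 0.2], [[0, 0, 0.3], [0, 0, 0], 0.3], [[0, -0.4, 0.3], [0, 0, 0], 0.37], [[0, -0.4, 0.3], [0, 0, 0], 0.37], [[0, -0.4, 0.3], [0, 0, 0], 0.37], [[0, -0.4, 0.3], [0, 0, 0], 0.37]]'

```text
time: 11.27
ee_pos: [0.586, -0.0617, 0.1601]
eef_rot: [0.158, 0.987, -0.003, 0.001]
force: [0.3, -1.1, -0.3]
grip_width: 0.63
grip_force: 0.0
```

Run:
```python
from h import *
from scipy.optimize import least_squares
def blob(f,r,s,th):
    y0,y1,x0,x1=r
    g=cv2.cvtColor(cv2.imread(f),cv2.COLOR_BGR2GRAY)[y0:y1,x0:x1]
    n,l,st,ce=cv2.connectedComponentsWithStats((g<th).astype(np.uint8));i=l[s[1]-y0,s[0]-x0]
    return ce[i]+[x0,y0],st[i]+[x0,y0,0,0,0]
c,st=blob("pics/t4.png",(168,200,332,365),(347,183),110);print(c,st,px2w("top",c,.022))
for z in(.055,): pass
I=eyes.camera_info("top");T=np.linalg.inv(np.array(I["T"]));K=np.array(I["intrinsics"],float);d=np.array(I["dist"],float)
def cen(x,y):
    t=np.linspace(0,6.28,40);P=[[x+r*np.cos(a),y+r*np.sin(a),z] for z,r in((.003,.0165),(.025,.0165),(.033,.011),(.037,.004)) for a in t]
    h=cv2.convexHull(cv2.projectPoints(np.array(P),T[:3,:3],T[:3,3],K,d)[0].astype(np.float32));m=cv2.moments(h);return np.array([m["m10"]/m["m00"],m["m01"]/m["m00"]]),m["m00"]
print("pot",least_squares(lambda p:cen(*p)[0]-c,[.59,-.2],diff_step=.005).x, cen(.59,-.19)[1])
# lids now
snap("top","pics/t5.png")
for r in regions_of("lid_1","top"): ys,xs=np.where(r["pixels"]);print(r["confidence"],r["box"],px2w("top",(xs.mean(),ys.mean()),.066))
print(read_state()["ee_pos"],read_state()["grip_width"])
```

```text
[346.51184834 182.39810427] [339 175  16  16 211] [ 0.59937994 -0.19794699  0.022     ]
pot [ 0.60044521 -0.19874193] 241.6484580261167
0.59 [297.4, 232.7, 362.7, 296.7] [ 0.43750396 -0.16240817  0.066     ]
[ 0.58647028 -0.05299728  0.15962741] 0.6279520089916653
```

send_rows --motion '[[[0.045, -0.492, 0], [0, 0, 0], 0.37], [[0.045, -0.492, 0], [0, 0, 0], 0.37], [[0.045, -0.492, 0], [0, 0, 0], 0.37], [[0.045, -0.492, 0], [0, 0, 0], 0.37], [[0.045, -0.492, 0], [0, 0, 0], 0.37], [[0.045, -0.492, -0.1], [0, 0, 0], 0.37], [[0.045, -0.492, -0.2], [0, 0, 0], 0.37], [[0.045, -0.492, -0.25], [0, 0, 0], 0.37], [[0.045, -0.492, -0.25], [0, 0, 0], 0.37]]'

```text
time: 12.12
ee_pos: [0.5979, -0.1941, 0.0807]
eef_rot: [0.151, 0.989, 0.001, -0.004]
force: [-0.9, 0.7, -0.3]
grip_width: 0.63
grip_force: 0.0
```

send_rows --motion '[[[0, 0, 0], [0, 0, 0], 0.37], [[0, 0, 0], [0, 0, 0], 0.37], [[0, 0, -0.08], [0, 0, 0], 0.37], [[0, 0, -0.16], [0, 0, 0], 0.37], [[0, 0, -0.22], [0, 0, 0], 0.37], [[0, 0, -0.245], [0, 0, 0], 0.37], [[0, 0, -0.245], [0, 0, 0], 0.37], [[0, 0, -0.245], [0, 0, 0], 0.37]]'

```text
time: 12.78
ee_pos: [0.6011, -0.1983, 0.0123]
eef_rot: [0.152, 0.988, -0.0, 0.001]
force: [0.3, 0.1, 0.1]
grip_width: 0.626
grip_force: 0.0
```

send_rows --motion '[[[0, 0, -0.003], [0, 0, 0], 1], [[0, 0, -0.003], [0, 0, 0], 1], [[0, 0, -0.003], [0, 0, 0], 1], [[0, 0, -0.003], [0, 0, 0], 1], [[0, 0, -0.003], [0, 0, 0], 1], [[0, 0, -0.003], [0, 0, 0], 1], [[0, 0, -0.003], [0, 0, 0], 1], [[0, 0, -0.003], [0, 0, 0], 1], [[0, 0, -0.003], [0, 0, 0], 1], [[0, 0, -0.003], [0, 0, 0], 1]]'

```text
time: 13.62
ee_pos: [0.6004, -0.1983, 0.0108]
eef_rot: [0.152, 0.988, -0.0, 0.0]
force: [-0.0, 1.2, 5.6]
grip_width: 0.332
grip_force: 30.0
```

send_rows --motion '[[[0, 0, 0.04], [0, 0, 0], 1], [[0, 0, 0.12], [0, 0, 0], 1], [[0, 0, 0.22], [0, 0, 0], 1], [[0, 0, 0.32], [0, 0, 0], 1], [[-0.1, 0.1, 0.32], [0, 0, 0], 1], [[-0.2, 0.2, 0.32], [0, 0, 0], 1], [[-0.3, 0.3, 0.32], [0, 0, 0], 1], [[-0.4, 0.4, 0.32], [0, 0, 0], 1], [[-0.5, 0.5, 0.32], [0, 0, 0], 1], [[-0.576, 0.584, 0.32], [0, 0, 0], 1], [[-0.576, 0.584, 0.32], [0, 0, 0], 1], [[-0.576, 0.584, 0.32], [0, 0, 0], 1]]'

```text
time: 14.62
ee_pos: [0.4261, -0.0215, 0.1068]
eef_rot: [0.151, 0.989, 0.0, -0.0]
force: [0.3, -1.0, 0.3]
grip_width: 0.332
grip_force: 30.0
```

Run:
```python
from h import *
snap("top","pics/t6.png")
s=snap("scene","pics/s6.png")[130:290,140:380]
cv2.imwrite("pics/z6.png",cv2.resize(s,(780,520),interpolation=cv2.INTER_CUBIC)[:,:,::-1])
x=read_state();print(x["ee_pos"],x["grip_width"],x["grip_force"])
```

```text
[ 0.42870721 -0.02351206  0.10671124] 0.3379469888702792 29.99985784292221
```

View pics/z6.png

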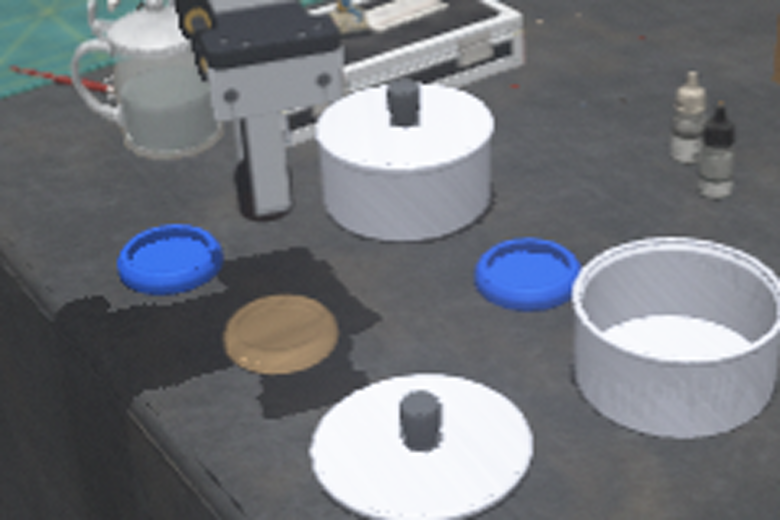

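Seen here: the left tin's lid is seated at (403,120), lid 1 is flat at (421,450), the right tin is empty, and the pot is held over the holder at (281,333). Lowering.

send_rows --motion '[[[0, 0, -0.1], [0, 0, 0], 1], [[0, 0, -0.18], [0, 0, 0], 1], [[0, 0, -0.24], [0, 0, 0], 1], [[0, 0, -0.28], [0, 0, 0], 1], [[0, 0, -0.3], [0, 0, 0], 1], [[0, 0, -0.304], [0, 0, 0], 1], [[0, 0, -0.304], [0, 0, 0], 1], [[0, 0, -0.304], [0, 0, 0], 1]]'

```text
time: 15.38
ee_pos: [0.4286, -0.0244, 0.0142]
eef_rot: [0.153, 0.988, -0.001, 0.0]
force: [0.1, 0.1, -0.0]
grip_width: 0.334
grip_force: 30.0
```

send_rows --motion '[[[0, 0, 0], [0, 0, 0], 0.6], [[0, 0, 0], [0, 0, 0], 0.5], [[0, 0, 0], [0, 0, 0], 0.4], [[0, 0, 0], [0, 0, 0], 0.3], [[0, 0, 0], [0, 0, 0], 0.2], [[0, 0, 0.06], [0, 0, 0], 0.2], [[0, 0, 0.15], [0, 0, 0], 0.2], [[0, 0, 0.25], [0, 0, 0], 0.2], [[0, 0, 0.35], [0, 0, 0], 0.2], [[0, 0, 0.45], [0, 0, 0], 0.2], [[0, 0, 0.55], [0, 0, 0], 0.2], [[0, 0.3, 0.6], [0, 0, 0], 0.2]]'

```text
time: 16.38
ee_pos: [0.4304, 0.0115, 0.1914]
eef_rot: [0.158, 0.987, -0.001, 0.005]
force: [1.7, 0.2, 0.4]
grip_width: 0.8
grip_force: 0.0
```

send_rows --motion '[[[0, 0.6, 0.1], [0, 0, 0], 0.2], [[0, 0.6, 0.1], [0, 0, 0], 0.2], [[0, 0.6, 0.1], [0, 0, 0], 0.2], [[0, 0.6, 0.1], [0, 0, 0], 0.2], [[0, 0.6, 0.1], [0, 0, 0], 0.2], [[0, 0.6, 0.1], [0, 0, 0], 0.2]]'

```text
time: 16.88
ee_pos: [0.4269, 0.2031, 0.217]
eef_rot: [0.148, 0.989, 0.001, 0.0]
force: [0.8, 0.0, 1.0]
grip_width: 0.8
grip_force: 0.0
```

Run:
```python
from h import *
t=snap("top","pics/t7.png")[150:310,170:400]
s=snap("scene","pics/s7.png")[140:300,160:390]
cv2.imwrite("pics/z7.png",cv2.resize(np.hstack([t,s]),(800,278),interpolation=cv2.INTER_CUBIC)[:,:,::-1])
for r in spot_point("squat_pot","top"): print(r,px2w("top",r["at"],.005))
for q in("lid_1","squat_pot"):
 for r in search_frame(q,"top"): print(q,r)
```

```text
lid_1 {'box': [178.2, 156.9, 242.9, 220.8], 'confidence': 0.86}
squat_pot {'box': [251.6, 261.0, 270.4, 283.5], 'confidence': 0.7}
```

View pics/z7.png

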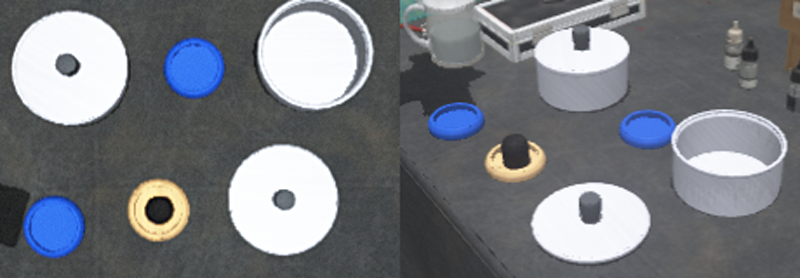

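The pot stands upright, centred in the wooden holder (left half (159,210), right half (515,152)). One lid lies flat on the worktop and the other is on the left tin.

```bash
python3 -c "
from station import workorder
print(workorder.hand_in())"
```

```text
the job is handed in; nothing more can be done
None
```

The squat pot was in the right tin and now stands upright in the wooden holder, one lid flat on the worktop and the other on the left tin; I handed the job in after about 17 s, and the hand-in gave no verdict.

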